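# Clip in the light pen, then hold the sample cell in its beam

## Task

Take the black light pen from its rest and press it down past the sprung orange jaw into the fork clip until the jaw snaps over it, its lens end towards the blue receiver and the pen centred lengthwise in the clip, and let go of it. Then lift the cell with the blue stopper out of the rack, touching it with the fingers only on its white frosted faces and never on its clear ones or the stopper, and hold it upright and still in the light path about halfway between the pen's lens and the receiver, clear faces square across the beam, with the beam passing centrally from side to side through the clear glass and the cell touching nothing but the gripper. Leave the other two cells where they are, and finish while holding the cell there: do not put it down.

Things in the scene. Friction and masses are not known exactly. Their poses are not given: they have to be found in the camera images.
- optics: fixture fixed to the bench: dark steel plate 300 x 75 x 10 mm with a fork clip at one end and a blue receiver box at the other. Origin at the centre of the plate's underside; z up; x along the plate in the beam's direction, clip to receiver. Receiver 45 x 50 mm, top at z = 94 mm, its face with the round aperture at x = 75, y = 0, z = 60 mm. A yellow line crosses the plate at x = 30 mm
- clip_seat (a point): where the pen's centre lies when home, 60 mm above the bench; pen along the fixture's x. Two aluminium forks, 10 mm thick, stand 36 mm either side of it along x (62 mm free between them for fingers); slots 17 mm wide, floor at z = 52 mm, flared mouths open to the top, -y side up to z = 87 mm, the orange jaw on the +y side up to z = 91 mm
- beam_mid (a point): point on the light path (the line along the fixture's x at y = 0, 60 mm above the bench) halfway between the lens of the seated pen and the receiver (45 mm from each), over the yellow line
- clip_jaw (a joint): angle of the sprung orange jaw, rad: 0 closed, grows to 0.6 as it swings out to the fixture's +y. Its two arms stand just outside the forks; their noses overhang the slots by 4 mm, with sloping lead-ins above. Pushing the pen straight down swings it to about 0.1 and takes some 3 to 14 N; it snaps back to 0 over the seated pen
- pen_rest: grey rest, 100 x 45 mm, fixed to the bench, two V-notches 36 mm either side of its centre in which the pen lies; 62 mm free between the notches. Origin at the centre of its underside, x along the pen
- light_pen: black round light pen, 16 mm diameter, 120 mm long, 40 g, lying level in its rest with its axis 36 mm above the bench. Origin at its centre, on its axis; x along the pen towards the lens (steel ring, red glass); the other end has a red button
- pen_lens (a point): centre of the light pen's lens face, 60 mm from its middle
- cell_rack: grey block 175 x 56 x 20 mm, fixed to the bench, three pockets in a row along its x, 55 mm apart (middle one at the centre), 34 x 24 mm, 14 mm deep. Origin at the centre of its underside. The frosted faces of the cells look along its y, the clear ones at each other
- cell_blue: glass cell, 30 mm along x, 20 mm along y, 60 mm high, bright blue stopper above (top at 69 mm), 45 g. Origin at the centre of its underside, z up. The two white faces at y = +-10 mm (30 mm wide, 20 mm apart) are frosted; the two see-through faces across x are the clear ones. Stands upright, 14 mm deep, in one of the rack's pockets, underside 6 mm above the bench. The one to be held
- cell_red: glass cell, 30 mm along x, 20 mm along y, 60 mm high, red stopper above (top at 69 mm), 45 g. Origin at the centre of its underside, z up. The two white faces at y = +-10 mm (30 mm wide, 20 mm apart) are frosted; the two see-through faces across x are the clear ones. Stands upright, 14 mm deep, in one of the rack's pockets, underside 6 mm above the bench. To be left alone
- cell_yellow: glass cell, 30 mm along x, 20 mm along y, 60 mm high, yellow stopper above (top at 69 mm), 45 g. Origin at the centre of its underside, z up. The two white faces at y = +-10 mm (30 mm wide, 20 mm apart) are frosted; the two see-through faces across x are the clear ones. Stands upright, 14 mm deep, in one of the rack's pockets, underside 6 mm above the bench. To be left alone
- cell_blue_stopper: the blue stopper, 22 mm along x, 13 mm along y, 9 mm high above the glass; its origin is that of the cell
- cell_blue_clear_a: the clear face on the +x side of the blue-stoppered cell; its origin is that of the cell
- cell_blue_clear_b: the clear face on the -x side of the blue-stoppered cell; its origin is that of the cell
Not all that is in view belongs to the job. What is shaped like the cell_blue but brown is not meant.

How it is judged:
On the way, in this order (a step that is already met when the one before it is completed fails the run):
1. the light pen is home in the clip, lens towards the receiver, jaw snapped shut over it, and released (x of pen_lens in the frame of optics between -0.027 and -0.003 m and y of light_pen in the frame of optics between -0.003 and 0.003 m and z of light_pen in the frame of optics between 0.057 and 0.063 m and angle between the x axis of light_pen and the x axis of optics, either way round below 0.08 rad and value of joint clip_jaw below 0.045 rad and contact force between the fingers and light_pen below 0.1 N), for 0.2 s.
2. the blue-stoppered cell is out of the rack in the fingers (distance between cell_blue and cell_rack above 0.1 m and contact force between the fingers and cell_blue above 0.5 N), for 0.1 s.
At the end, for the whole second after the job is handed in: Pen released in the clip: 3 mm high/sideways, 12 mm lengthwise, 0.08 rad, jaw < 0.045. Blue cell gripped, still, touching nothing else: 15 mm from midway, beam within 5 mm of its middle sideways and 5 to 45 mm above its underside; upright and square to 0.12 rad. Others moved < 20 mm (all of step 1 and x of beam_mid in the frame of cell_blue between -0.015 and 0.015 m and y of beam_mid in the frame of cell_blue between -0.005 and 0.005 m and z of beam_mid in the frame of cell_blue between 0.005 and 0.045 m and angle between the x axis of cell_blue and the x axis of optics, either way round below 0.12 rad and angle between cell_blue's own z axis and vertical below 0.12 rad and contact force between the fingers and cell_blue above 0.5 N and contact force between cell_blue and optics below 0.05 N and contact force between cell_blue and light_pen below 0.05 N and linear speed of cell_blue below 0.02 m/s and height (world z) of cell_blue above 0.013 m and not (contact force between the fingers and cell_blue_clear_a above 0.2 N) and not (contact force between the fingers and cell_blue_clear_b above 0.2 N) and not (contact force between the fingers and cell_blue_stopper above 0.2 N) and not (distance of cell_red from where it was at the start of the episode above 0.02 m) and not (distance of cell_yellow from where it was at the start of the episode above 0.02 m)); the arm keeps its last pose, push and grip.
It fails at once if a finger touches a clear face or the stopper of the blue-stoppered cell (contact force between the fingers and cell_blue_clear_a above 0.2 N or contact force between the fingers and cell_blue_clear_b above 0.2 N or contact force between the fingers and cell_blue_stopper above 0.2 N).
It fails at once if one of the other two cells is moved (distance of any of cell_red, cell_yellow from where it was at the start of the episode above 0.02 m).
It also fails if it takes over 54 s, if anything falls off the work surface, if the arm or the gripper's body presses on something with over 40 N, if the wrist force passes 120 N, or if a joint passes its speed limit or range.

## Robot

A 6-joint arm with a two-finger parallel gripper is mounted at the origin on a cart in front of the work surface, level with it; the furniture and walls round the work are solid. World frame = base frame: x ahead of the robot, y to its left, z up, the work surface at z = 0. Lengths are in m, angles in rad, forces in N, time in s.
With the tool pointing down it reaches from about 0.275 to 0.825 m from the base axis. Payload 4.9 kg.
Tool frame: the origin (TCP) lies midway between the tips of the shut fingers; the grasp point (between the pads) lies 19 mm behind it (grip_point_offset is the distance from the TCP to the grasp point, in m); z points along the fingers, x is the direction in which the jaws open and shut, and the axes are right-handed (so a half turn about z gives the same grasp; the last joint's range is limited). The gripper opens to 85 mm and grips with 20 to 120 N. Pads are 22 mm wide; open, the fingers measure 114 mm over their backs; the gripper's body (76 mm by 85 mm) begins 54 mm behind the grasp point. The pads swing forward as they close: fully open they stand 13 mm farther back than shut.
Start: joints at [1.105, 0.326, -0.193, 1.052, 0, 1.437], TCP at [0.179, 0.52, 0.231] pointing down, gripper open.
Joint ranges: [-2.65, 2.65], [-0.97, 1.79], [-1.3, 1.35], [-1.93, 2.1], [-1.47, 1.37], [-3.14, 3.14]. Speed limits (rad/s): [2.57, 2.57, 3.14, 3.14, 3.14, 3.14].

## Interface

Orientations are given as a rotation vector (axis times angle).
In Python, from cell import * gives the robot as it stands. Calls block until the motion is done:
- movep(position, orientation): joint-space move of the TCP to a pose.
- move_l(position, velocity=0.15, rot=None, until_force=None): straight line of the TCP; rot=None keeps the orientation; velocity is the mean speed in m/s. With until_force (N) it stops when the force on the tool has changed by that much, and returns True; else False.
- set_joints(angles): joint-space move.
- let_go() and grab(newtons=None): open the fingers fully, or close them until they stop; newtons is the grip in N (None keeps the last).
- sleep(seconds).
- ik(position, orientation): joint angles nearest the present ones, or None.
- get_state(): the state.
- grab_frame(name): name is "scene" or "top" or "wrist"; returns a dict with "img" (480x640x3 uint8, red, green, blue), "fx", "fy", "cx", "cy" (pixels), "cam_to_world" (4x4, takes a point from camera to world coordinates); the wrist camera has in their place "T_tool_cam" (4x4, takes a point from camera to tool coordinates, whose origin is the TCP and whose axes are the tool frame's). Camera axes: x right, y down, z forward; pixel columns grow to the right and rows downward; lengths in m; the calibration is good to about 2 mm. A picture is of the moment at which its call begins: read the wrist's pose just before it. There is no depth.
A pose or a line that the arm cannot do raises MotionError and nothing moves.
- sign_off(): hands the job in, once; it reports no verdict.
Trained networks look in the newest picture that a camera, given by its name, has taken for a name from the list of things; names that differ only in an ending like _2 or _b are one class to them, and where a whole thing is asked for, a point or a joint stands for the part that bears it (a point fixed in the world has none). Each returns a list of dicts, best first, with "score" (0 to 1); they miss things now and then, are a little off and sometimes report something else, mostly with a low value. They report only what shows in the picture. A call takes as long as a camera call. They do not tell look-alikes from the thing itself.
- spot_in(camera, name): "centre" ([column, row] in pixels, amid what is visible of it).
- silhouettes(camera, name): "mask" (480x640 bool, what is visible of it) and "centre" ([column, row] in pixels, amid what is visible of it).
- tip_of(camera, name): "centre" ([column, row] in pixels: a listed point, or the origin of a listed thing).
The state is a dict: "clock": time; "q": joint angles; "joint_velocities": joint speeds; "tau": joint torques, N m; "position": TCP position; "eef_rot": TCP orientation; "contact_force": force on the tool from outside, world axes, zero at the start; "wrist_torque": the same for the moment, N m; "finger_gap": opening from 0.0 (shut) to 1.0 (fully open).
Only numpy, scipy, OpenCV 4.12 (cv2) and the standard library are available. Lean on these libraries where they do the work, as an engineer would, in place of code of your own. Each camera call takes 0.05 s, during which the arm holds its last target. There are 200 camera calls.

## Working session

There is one attempt and no reset: what is moved stays moved. The work goes in short steps, each a Python script; the robot and the scene stay as the last script left them, time stands still between calls to the robot, and variables do not carry over. Pictures are saved under pics/ and viewed, about 8 in all and at most 12, crops included, and the job is handed in when it is done.

```bash
mkdir -p pics; ls; cat > h.py <<'E'
from cell import *
import numpy as np, cv2
from scipy.spatial.transform import Rotation as R
def snap(n,f=None):
    s=get_state(); fr=grab_frame(n)
    if n=="wrist":
        T=np.eye(4);T[:3,:3]=R.from_rotvec(s["eef_rot"]).as_matrix();T[:3,3]=s["position"]
        fr["cam_to_world"]=T@fr["T_tool_cam"]
    if f: cv2.imwrite("pics/"+f,fr["img"][:,:,::-1])
    return fr
def w(fr,px,z):
    T=np.array(fr["cam_to_world"]); d=T[:3,:3]@[(px[0]-fr["cx"])/fr["fx"],(px[1]-fr["cy"])/fr["fy"],1]
    return T[:3,3]+d*(z-T[2,3])/d[2]
def pix(fr,p):
    T=np.linalg.inv(fr["cam_to_world"]); c=T[:3,:3]@np.array(p)+T[:3,3]
    return np.array([fr["cx"]+fr["fx"]*c[0]/c[2],fr["cy"]+fr["fy"]*c[1]/c[2]])
def down(yaw): # tool z down, tool x at yaw
    c,s=np.cos(yaw),np.sin(yaw)
    return R.from_matrix(np.array([[c,s,0],[s,-c,0],[0,0,-1]])).as_rotvec()
E
python3 - <<'E'
from h import *
print({k:np.round(v,3) for k,v in get_state().items()})
ZS=dict(optics=0,clip_seat=.06,beam_mid=.06,pen_rest=0,light_pen=.036,pen_lens=.036,cell_rack=0,cell_blue=.006,cell_red=.006,cell_yellow=.006,cell_blue_stopper=.07)
for n in ("top","scene"):
    fr=snap(n,n+".png"); print(n,np.round(fr["cam_to_world"],3).tolist(),fr["fx"])
    for k,z in ZS.items():
        for r in tip_of(n,k)[:3]: print(k,np.round(r["score"],2),np.round(r["centre"]),np.round(w(fr,r["centre"],z),3))
a=cv2.imread("pics/top.png");
E
```

```text
pics
{'clock': np.float64(0.0), 'q': array([ 1.105,  0.327, -0.194,  1.052, -0.   ,  1.437]), 'joint_velocities': array([ 0.001,  0.   , -0.   , -0.001, -0.002, -0.001]), 'tau': array([ 0.0000e+00, -4.4339e+01,  2.6244e+01,  1.5000e-02,  0.0000e+00,
        0.0000e+00]), 'position': array([0.179, 0.519, 0.231]), 'eef_rot': array([ 2.557e+00,  1.824e+00, -2.000e-03]), 'contact_force': array([-0.549,  0.041, -0.081]), 'wrist_torque': array([0.014, 0.037, 0.012]), 'finger_gap': np.float64(1.0)}
top [[-0.026, -0.977, 0.212, 0.347], [-1.0, 0.027, 0.0, 0.199], [-0.006, -0.212, -0.977, 0.919], [0.0, 0.0, 0.0, 1.0]] 514.7901410938082
optics 0.8 [419. 247.] [0.535 0.007 0.   ]
clip_seat 0.81 [465. 264.] [ 0.493 -0.057  0.06 ]
beam_mid 0.69 [412. 231.] [0.552 0.03  0.06 ]
pen_rest 0.72 [316. 308.] [0.431 0.198 0.   ]
light_pen 0.65 [422. 245.] [0.532 0.01  0.036]
light_pen 0.61 [317. 304.] [0.434 0.196 0.036]
pen_lens 0.61 [288. 291.] [0.457 0.245 0.036]
cell_rack 0.71 [249. 232.] [0.573 0.317 0.   ]
cell_rack 0.36 [413. 230.] [0.569 0.016 0.   ]
cell_blue 0.96 [168. 239.] [0.562 0.464 0.006]

[... 254 characters left out ...]
ene [[0.867, -0.373, 0.33, 0.216], [-0.498, -0.664, 0.558, -0.31], [0.012, -0.648, -0.761, 0.781], [0.0, 0.0, 0.0, 1.0]] 443.1269578854443
optics 0.95 [363. 333.] [ 0.535  0.011 -0.   ]
clip_seat 0.6 [366. 357.] [ 0.487 -0.056  0.06 ]
beam_mid 0.64 [365. 305.] [0.547 0.034 0.06 ]
pen_rest 0.74 [273. 286.] [0.432 0.2   0.   ]
light_pen 0.55 [275. 276.] [0.436 0.199 0.036]
pen_lens 0.92 [275. 258.] [0.459 0.24  0.036]
cell_rack 0.83 [304. 227.] [0.574 0.318 0.   ]
cell_blue 0.82 [272. 193.] [0.559 0.456 0.006]
cell_blue 0.76 [325. 231.] [0.608 0.278 0.006]
cell_red 0.8 [278. 224.] [0.522 0.352 0.006]
cell_red 0.19 [366. 306.] [0.574 0.057 0.006]
cell_yellow 0.63 [303. 226.] [0.571 0.319 0.006]
```

View pics/top.png

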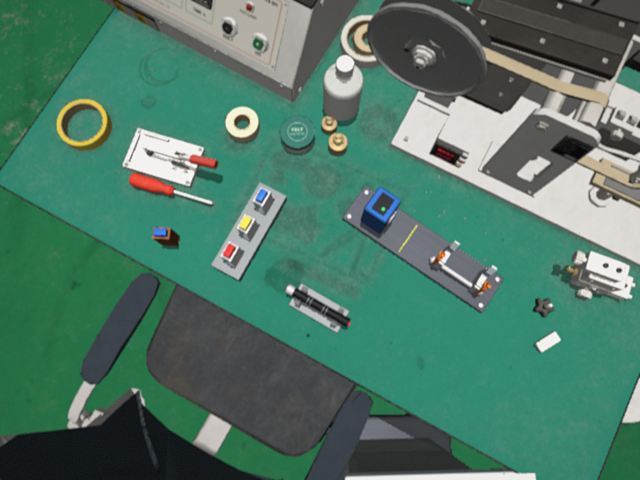

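View pics/scene.png

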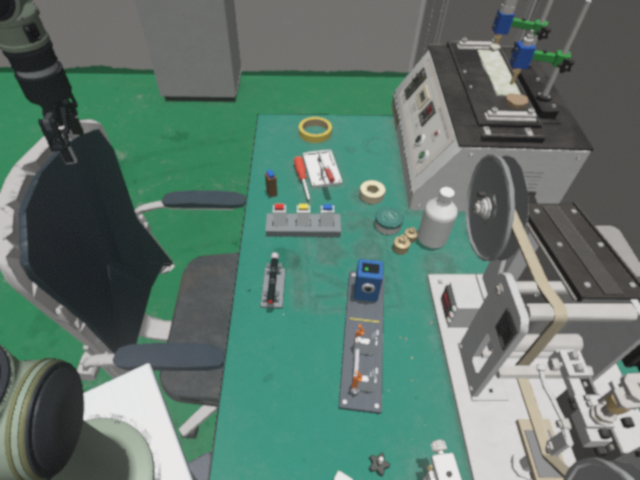

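Blue-stopper candidates in the top view: the rack's end cell at (262,195), and the loose brown one at (163,235). I choose the rack one, since the brown one is the decoy. The pen lies at (318,307) with its lens at (290,291) and its red button at (348,322). The black/red scribers at (150,155) are not it. Clip at (465,268), receiver at (381,208). Next come close wrist views.

```bash
python3 - <<'E'
from h import *
ZS=dict(clip_seat=.06,beam_mid=.06,optics=0,light_pen=.036,pen_lens=.036,pen_rest=0,cell_rack=0,cell_blue=.006,cell_red=.006,cell_yellow=.006)
ims=[]
def look(p,yaw,names):
    q0=get_state()["q"]
    best=min((y for y in (yaw,yaw+180) if ik(p,down(np.radians(y))) is not None),key=lambda y:np.abs(ik(p,down(np.radians(y)))-q0).sum())
    movep(p,down(np.radians(best))); sleep(.3)
    fr=snap("wrist"); ims.append(fr["img"][:,:,::-1].copy())
    print(p,best,np.round(get_state()["q"],2),get_state()["clock"])
    for k in names:
        for r in tip_of("wrist",k)[:2]: print(' ',k,np.round(r["score"],2),np.round(r["centre"]),np.round(w(fr,r["centre"],ZS[k]),4))
look([.59,.30,.24],-30,["cell_rack","cell_blue","cell_red","cell_yellow"])
look([.52,-.01,.26],-34,["optics","clip_seat","beam_mid"])
look([.434,.197,.2],-27,["light_pen","pen_lens","pen_rest"])
for i,m in enumerate(ims): cv2.imwrite(f"pics/w{i}.png",m)
cv2.imwrite("pics/w01.png",np.hstack([cv2.resize(m,(400,300)) for m in (ims[0],ims[2])]))
E
```

```text
[0.59, 0.3, 0.24] -30 [ 0.36  0.54  0.15  1.19 -0.    2.45] 3.25
  cell_rack 0.55 [292. 198.] [0.5695 0.3172 0.    ]
  cell_blue 0.68 [198.  61.] [0.5615 0.4593 0.006 ]
  cell_red 0.6 [233. 201.] [0.5203 0.3427 0.006 ]
  cell_yellow 0.57 [294. 203.] [0.5697 0.312  0.006 ]
[0.52, -0.01, 0.26] -34 [-0.16  0.25 -0.22  1.1  -0.    2.  ] 5.0083
  optics 0.96 [321. 182.] [0.5312 0.0028 0.    ]
  clip_seat 0.77 [312. 270.] [ 0.4851 -0.0509  0.06  ]
  beam_mid 0.98 [326. 154.] [0.5523 0.0275 0.06  ]
[0.434, 0.197, 0.2] -27 [ 0.27  0.22 -0.43  0.93 -0.    2.31] 6.4333
  light_pen 0.7 [319. 222.] [0.4346 0.1953 0.036 ]
  pen_lens 0.81 [324. 145.] [0.465 0.246 0.036]
  pen_rest 0.87 [316. 216.] [0.4312 0.1937 0.    ]
```

View pics/w01.png

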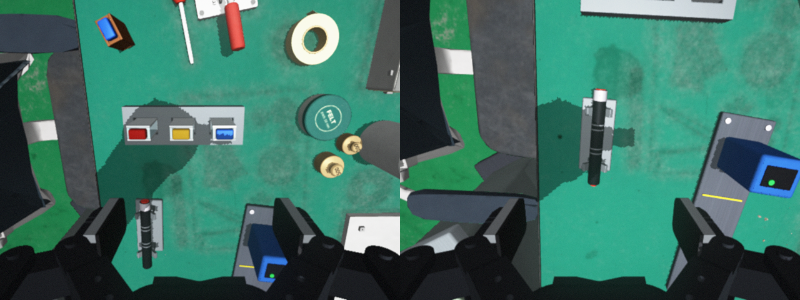

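View pics/w1.png

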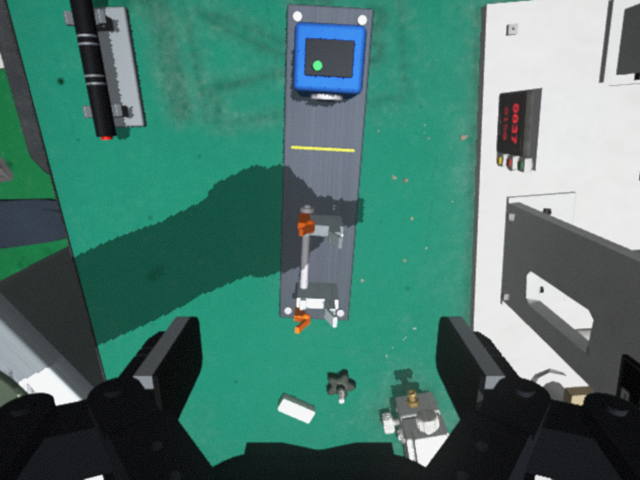

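Rack view, left half of the crop: blue cell at (224,132), the end nearest the analyser, with the brown decoy loose at (110,30). Right half: pen in its rest, lens up at (600,93). In w1: clip at (320,265) with orange noses on the left (+y) and a rod joining the arms at column about 304; yellow line from (291,147) to (354,150); receiver at (330,60). Next I compute the plate frame and check the rod height.

```bash
python3 - <<'E'
from h import *
# closer look with camera above the clip
T=np.array(grab_frame("wrist")["T_tool_cam"]); print(np.round(T,3).tolist())
off=T[:3,3]
yaw=np.radians(-33.5); Rt=R.from_rotvec(down(yaw)).as_matrix()
seat=np.array([.489,-.054,.06]); p=seat+[0,0,.0]-Rt@np.array([off[0],off[1],0]); p-= .02*np.array([np.cos(np.radians(56)),np.sin(np.radians(56)),0]); p[2]=.235
print(p)
movep(p,down(yaw)); sleep(.3)
fr=snap("wrist","clip.png"); np.savez("clip.npz",**{k:fr[k] for k in("fx","fy","cx","cy","cam_to_world")})
for k,z in dict(clip_seat=.06,beam_mid=.06,optics=0,clip_jaw=.06).items():
    for r in tip_of("wrist",k)[:2]: print(k,np.round(r["score"],2),np.round(r["centre"]),np.round(w(fr,r["centre"],z),4))
print(get_state()["clock"],fr["cam_to_world"][:3,3])
s=cv2.imread("pics/scene.png")[230:420,290:430]; s=cv2.resize(s,None,fx=3,fy=3,interpolation=cv2.INTER_CUBIC); cv2.imwrite("pics/s_clip.png",s)
E
```

```text
[[1.0, 0.001, 0.0, -0.0], [-0.001, 0.954, 0.298, -0.077], [0.0, -0.298, 0.954, -0.142], [0.0, 0.0, 0.0, 1.0]]
[ 0.43560186 -0.13444841  0.235     ]
clip_seat 0.61 [315.  91.] [ 0.4862 -0.0523  0.06  ]Traceback (most recent call last):
  File "<stdin>", line 11, in <module>
ValueError: it knows: beam_mid, cell_blue, cell_blue_clear, cell_blue_stopper, cell_rack, cell_red, cell_yellow, clip_seat, light_pen, optics, pen_lens, pen_rest
```

View pics/clip.png

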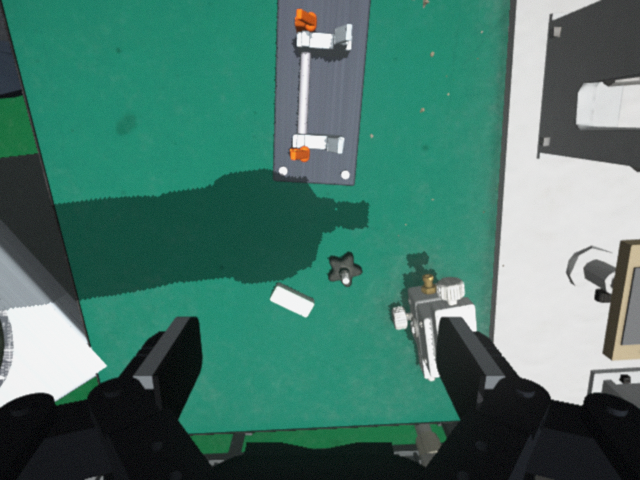

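clip.png: clip at (320,90) with orange noses at (300,154) and (306,20), rod between them at column 304, and near screws at (283,171) and (346,175). I'll fit the plate frame to the four screws and triangulate the rod height.

```bash
python3 - <<'E'
from h import *
f2=snap("wrist")
# w1 view pose: reconstruct from commanded pose
T=np.eye(4);T[:3,:3]=R.from_rotvec(down(np.radians(-34))).as_matrix();T[:3,3]=[.52,-.01,.26]
f1=dict(f2);f1["cam_to_world"]=T@f2["T_tool_cam"]
z=.011
A,B=w(f1,(299,16),z),w(f1,(362,19),z);C,D=w(f2,(283,171),z),w(f2,(346,175),z);E_=w(f1,(287,311),z)
Y1,Y2=w(f1,(291,147),.01),w(f1,(354,150),.01)
print("screws",A,B,C,D,E_)
far,near=(A+B)/2,(C+D)/2; d=far-near; c=(far+near)/2
yaw=np.arctan2(d[1],d[0]); print("centre",c,"yaw",np.degrees(yaw),"len",np.hypot(*d[:2]),"lat yaw",np.degrees(np.arctan2(*(A-B)[:2][::-1]))-90,np.degrees(np.arctan2(*(C-D)[:2][::-1]))-90)
u=np.array([np.cos(yaw),np.sin(yaw),0]);v=np.array([-u[1],u[0],0])
print("line mid in frame",((Y1+Y2)/2-c)@u,((Y1+Y2)/2-c)@v)
loc=lambda p:np.round([(p-c)@u,(p-c)@v,p[2]],4)
def tri(a,b):
    o1,o2=f1["cam_to_world"][:3,3],f2["cam_to_world"][:3,3]
    d1=w(f1,a,0)-o1;d2=w(f2,b,0)-o2
    s=np.linalg.lstsq(np.c_[d1,-d2],o2-o1,rcond=None)[0]
    return loc((o1+d1*s[0]+o2+d2*s[1])/2)
for n,a,b in [("screwC",(287,311),(283,171)),("or near",(301,320),(300,154)),("or far",(306,225),(306,20)),("forktopfar",(339,232),(344,37))]: print(n,tri(a,b))
for zz in(.015,.03,.045,.06): print("rod",zz,loc(w(f2,(303.5,95),zz)),loc(w(f1,(304.5,265),zz)))
s=get_state();print(s["clock"],s["q"])
im=cv2.imread("pics/scene.png")[230:420,290:430]; im=cv2.resize(im,None,fx=3,fy=3,interpolation=cv2.INTER_CUBIC); cv2.imwrite("pics/s_clip.png",im)
E
```

```text
screws [0.59554706 0.13274958 0.011     ] [0.639338   0.10051052 0.011     ] [ 0.42616161 -0.09037558  0.011     ] [ 0.47146229 -0.12452136  0.011     ] [ 0.42492933 -0.09062894  0.011     ]
centre [0.53312724 0.00459079 0.011     ] yaw 53.03666218883319 len 0.2804415345814602 lat yaw 53.63935004793282 52.99252656918452
line mid in frame 0.029828139640691302 0.0007248672198802934
screwC [-0.1399  0.0286  0.0133]
or near [-0.1193  0.012   0.0707]
or far [-0.0301  0.0119  0.0694]
forktopfar [-0.0372 -0.0161  0.0605]
rod 0.015 [-0.0753  0.0131  0.015 ] [-0.0864  0.0127  0.015 ]
rod 0.03 [-0.076   0.0125  0.03  ] [-0.0809  0.0124  0.03  ]
rod 0.045 [-0.0768  0.012   0.045 ] [-0.0753  0.0121  0.045 ]
rod 0.06 [-0.0775  0.0114  0.06  ] [-0.0697  0.0119  0.06  ]
8.4417 [-4.61219710e-01  1.49156710e-01 -4.16578727e-01  1.00511215e+00
 -2.02698907e-05  1.69397323e+00]
```

View pics/s_clip.png

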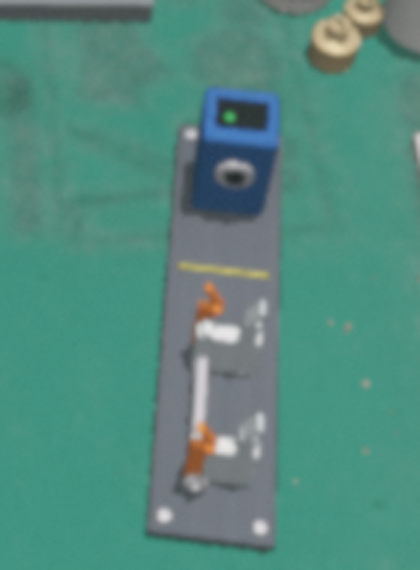

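```bash
cat >> h.py <<'E'
YO=np.radians(53.1); C0=np.array([.5331,.0046,0]); U=np.array([np.cos(YO),np.sin(YO),0]); V=np.array([-U[1],U[0],0])
def opt(x,y,z): return C0+x*U+y*V+np.array([0,0,z])
E
python3 - <<'E'
from h import *
fr=snap("scene")
for z in(.015,.025,.035,.045,.055):print(z,*[np.round((pix(fr,opt(x,.0125,z))-[290,230])*3) for x in(-.106,-.075,-.044)])
print(np.round((pix(fr,opt(-.14,.0275,.01))-[290,230])*3),np.round((pix(fr,opt(-.14,-.0275,.01))-[290,230])*3))
# pen look: camera nearly overhead, from the earlier w2 picture
for k,z in(("light_pen",.036),("pen_lens",.036)):
    for r in silhouettes("scene",k)[:2]:
        ys,xs=np.nonzero(r["mask"]); print(k,r["score"],r["centre"],len(xs))
import cv2
im=cv2.imread("pics/w2.png"); T=np.eye(4);T[:3,:3]=R.from_rotvec(down(np.radians(-27))).as_matrix();T[:3,3]=[.434,.197,.2]
f=snap("wrist");f["cam_to_world"]=T@f["T_tool_cam"]
# pen from 800x300 crop: axis ends lens (600,90), button (595,185) -> full px
L=w(f,((600-400)*1.6,90*1.6),.036);Bt=w(f,((595-400)*1.6,184*1.6),.036)
d=L-Bt;print("pen",L,Bt,(L+Bt)/2,np.hypot(*d[:2]),np.degrees(np.arctan2(d[1],d[0])))
# dark mask fit
roi=im[130:310,290:350]; g=(roi.max(2)<70).astype(np.uint8)
n,l,st,ce=cv2.connectedComponentsWithStats(g); i=1+st[1:,4].argmax(); ys,xs=np.nonzero(l==i)
P=np.array([w(f,(x+290,y+130),.036)[:2] for x,y in zip(xs,ys)]); m=P.mean(0);_,_,vt=np.linalg.svd(P-m,full_matrices=False)
pr=(P-m)@vt[0];print("mask",m,st[i],np.degrees(np.arctan2(vt[0][1],vt[0][0])),pr.min(),pr.max())
E
```

```text
0.015 [197. 460.] [199. 412.] [202. 366.]
0.025 [198. 454.] [201. 405.] [204. 359.]
0.035 [200. 446.] [202. 398.] [205. 351.]
0.045 [201. 439.] [204. 390.] [207. 343.]
0.055 [203. 432.] [206. 382.] [208. 336.]
[167. 516.] [261. 528.]
light_pen 0.73 [274.0, 277.8] 388
light_pen 0.43 [299.6, 230.7] 1208
pen_lens 0.88 [272.6, 282.4] 345
pen [0.4613155  0.24871084 0.036     ] [0.40091964 0.14411628 0.036     ] [0.43111757 0.19641356 0.036     ] 0.12077947616773937 59.99664629625998
mask [0.41796692 0.17703184] [  11   78   25   88 1598] -121.54861208690647 -0.03546530256262512 0.03750809078178287
```

```bash
python3 - <<'E'
from h import *
o=down(np.radians(-30))
let_go()
movep([.432,.196,.12],o)
print(move_l([.432,.196,.023],.1,until_force=8),get_state()["contact_force"])
grab(60); sleep(.2)
s=get_state();print(s["finger_gap"],s["contact_force"],s["position"],s["clock"])
move_l([.432,.196,.15],.15); sleep(.2)
fr=snap("wrist","held.png");s=get_state();print(s["finger_gap"],s["contact_force"],s["position"],s["clock"])
for k in("light_pen","pen_lens"):
    for r in tip_of("wrist",k)[:2]: 
        p=w(fr,r["centre"],s["position"][2]+.013); d=p-s["position"]
        print(k,r["score"],r["centre"],d, d@[.5,.866,0])
E
```

```text
False [-0.42124934  0.74606757 -0.07664488]
0.16479634992767123 [-3.43557839  2.66334464  5.04440972] [0.43139181 0.19642519 0.02326404] 12.15
0.1599613745081073 [ 0.60804262 -0.87717129 -0.04098667] [0.43153444 0.19585678 0.14927666] 13.4
light_pen 0.69 [320.7, 339.0] [0.00082607 0.00012649 0.013     ] 0.0005225774045530234
pen_lens 0.94 [325.1, 168.7] [0.03226116 0.05213453 0.013     ] 0.061279083131420824
```

View pics/held.png

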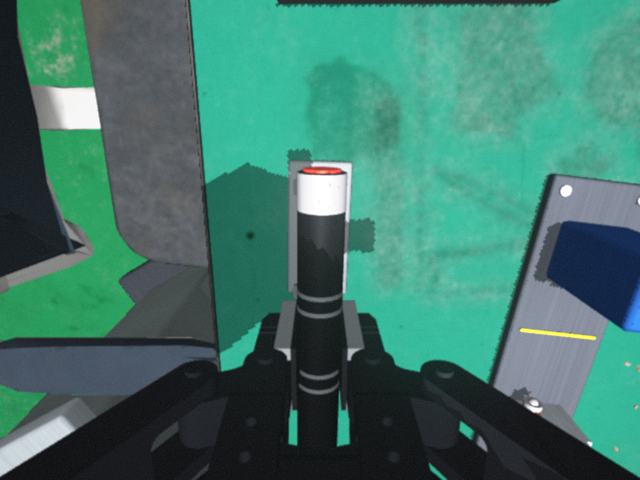

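Pen held centrally, lens ring up at (322,185), pointing along the beam. Pressing it into the clip.

```bash
python3 - <<'E'
from h import *
o=down(YO-np.pi/2)
movep(opt(-.075,0,.17),o); sleep(.1)
move_l(opt(-.075,0,.085),.1)
s=get_state();print(s["position"],s["contact_force"],s["clock"])
for z in(.072,.066,.060,.054,.050,.047):
    hit=move_l(opt(-.075,0,z),.05,until_force=30); s=get_state()
    f=s["contact_force"]; print(z,hit,np.round([f@U,f@V,f[2]],1),np.round(s["position"]-opt(-.075,0,z),4),round(float(s["finger_gap"]),3))
    if hit: break
snap("scene","s2.png");snap("top","t2.png")
im=cv2.imread("pics/s2.png")[230:420,290:430]; im=cv2.resize(im,None,fx=3,fy=3,interpolation=cv2.INTER_CUBIC); cv2.imwrite("pics/s2c.png",im)
print(get_state()["clock"])
E
```

```text
[ 0.48854765 -0.05542093  0.08549062] [-0.59433454  0.2169589  -1.01119132] 15.6083
0.072 False [-0.7 -0.9  0.1] [-0.0004  0.0001 -0.0003] 0.161
0.066 False [ 0.9 -1.4 -0.3] [ 0.0002 -0.0001 -0.0001] 0.167
0.06 False [ 1.1  0.5 -1. ] [-0.0003  0.0004 -0.0003] 0.163
0.054 False [ 1.3  1.1 -3.2] [-0.0005  0.0002 -0.0006] 0.165
0.05 False [ 0.4  1.1 -4.1] [-0.0005  0.0002 -0.0005] 0.159
0.047 False [-0.   4.   4.4] [-0.0003  0.0002  0.0003] 0.158
17.4167
```

```bash
python3 - <<'E'
from h import *
let_go(); sleep(.2)
print(np.round(get_state()["contact_force"],1))
move_l(opt(-.075,0,.2),.2); 
p=opt(-.095,0,.2)
move_l(p,.2); sleep(.2)
fr=snap("wrist","seated.png"); print(get_state()["clock"])
for k in("light_pen","pen_lens","clip_seat"):
    for r in tip_of("wrist",k)[:1]:
        q=w(fr,r["centre"],.06)-C0; print(k,np.round(r["score"],2),r["centre"],np.round([q@U,q@V],4))
for x,z in((-.135,.06),(-.015,.06)): print(np.round(pix(fr,opt(x,0,z))))
E
```

```text
[-0.4  0.5 -0.4]
19.725
light_pen 0.67 [320.2, 200.4] [-0.0735 -0.0007]
pen_lens 0.78 [320.4, 112.9] [-0.0148 -0.0007]
clip_seat 0.8 [313.5, 199.6] [-0.0729  0.004 ]
[319. 281.]
[319. 113.]
```

View pics/seated.png

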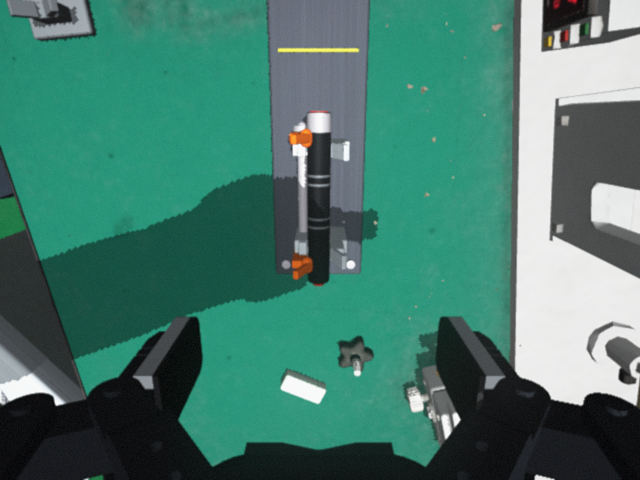

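Pen is seated straight, with the orange noses over it at (300,138) and (301,265). The lens is at x=-14.8 mm and y=-0.7 mm. Now the blue cell.

```bash
python3 - <<'E'
from h import *
f=snap("wrist");T=np.eye(4);T[:3,:3]=R.from_rotvec(down(np.radians(-30))).as_matrix();T[:3,3]=[.59,.30,.24]
f["cam_to_world"]=T@f["T_tool_cam"]
im=cv2.cvtColor(cv2.imread("pics/w0.png"),cv2.COLOR_BGR2HSV)[170:240,190:400]
P=[]
for n,a,b in(("red",(0,150,80),(8,255,255)),("yel",(18,150,80),(32,255,255)),("blu",(100,150,120),(125,255,255))):
    m=cv2.inRange(im,a,b);n_,l,st,ce=cv2.connectedComponentsWithStats(m);i=1+st[1:,4].argmax()
    P.append(w(f,ce[i]+[190,170],.074));print(n,ce[i]+[190,170],st[i],P[-1])
d=P[2]-P[0];yr=np.arctan2(d[1],d[0]);print("rack yaw",np.degrees(yr),np.hypot(*d[:2]))
b=P[2].copy()
q0=get_state()["q"]
for y in(90,-90):
    q=ik([b[0],b[1],.2],down(yr+np.radians(y)));print(y,q if q is None else np.round(q,2))
for y in(90,-90): q=ik(opt(.03,0,.06),down(YO+np.radians(y)));print("final",y,q if q is None else np.round(q,2))
# hover with the cell below the optical axis
y=yr+np.pi/2
if ik([b[0],b[1],.2],down(y)) is None: y-=np.pi
movep([b[0],b[1],.2],down(y)); sleep(.3)
fr=snap("wrist","cellc.png");hs=cv2.cvtColor(fr["img"],cv2.COLOR_RGB2HSV);m=cv2.inRange(hs,(100,150,120),(125,255,255))
n_,l,st,ce=cv2.connectedComponentsWithStats(m)
for i in st[1:,4].argsort()[::-1][:3]+1: print(st[i],ce[i],w(fr,ce[i],.074))
for k in("cell_blue","cell_blue_stopper"):
    for r in tip_of("wrist",k)[:2]: print(k,r["score"],r["centre"],w(fr,r["centre"],.006))
print(get_state()["clock"],np.degrees(y))
E
```

```text
red [219.43552311 213.8540146 ] [ 16  36  28  16 411] [0.52557259 0.34331243 0.074     ]
yel [289.12469438 213.78484108] [ 86  36  27  17 409] [0.57270186 0.31624541 0.074     ]
blu [359.0325 213.985 ] [156  37  27  15 400] [0.61987017 0.28890791 0.074     ]
rack yaw -29.982582678078913 0.10886635824654697
90 [0.33 0.6  0.16 1.13 0.   0.85]
-90 [ 0.33  0.6   0.16  1.13  0.   -2.29]
final 90 [-0.08  0.5  -0.41  0.66 -0.   -1.01]
final -90 [-0.08  0.5  -0.41  0.66 -0.    2.13]
[  13  313   68   66 2313] [ 48.17898833 343.59749243] [0.59266777 0.06921973 0.074     ]
[499   0  39  29 745] [517.27114094  11.57986577] [0.56075242 0.45793435 0.074     ]
[310 218  17  29 487] [318.03080082 231.94455852] [0.6186991  0.28887925 0.074     ]
cell_blue 0.92 [474.3, 35.2] [0.56097947 0.45742572 0.006     ]
cell_blue 0.87 [319.8, 210.3] [0.61919448 0.29015013 0.006     ]
cell_blue_stopper 0.92 [318.1, 213.3] [0.62072849 0.28759729 0.006     ]
21.8167 60.01741732192109
```

View pics/cellc.png

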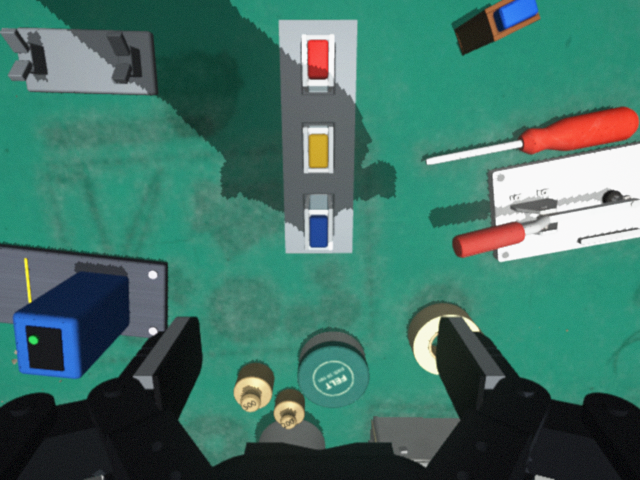

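Rack squarely aligned in view: blue stopper at (318,232), the decoy far off at (500,25). Estimates agree at (0.619, 0.289). Grasping on the frosted faces.

```bash
python3 - <<'E'
from h import *
b=[.6190,.2889]; s0=get_state()
move_l([*b,.09],.15)
print(move_l([*b,.028],.07,until_force=6))
grab(35); sleep(.2); s=get_state()
print(s["finger_gap"],np.round(s["contact_force"],1),np.round(s["position"],4),s["clock"])
move_l([*b,.06],.06); move_l([*b,.2],.15); sleep(.2)
s=get_state();print(s["finger_gap"],np.round(s["contact_force"],2),s["clock"])
movep(opt(.03,0,.2),down(YO+np.pi/2)); sleep(.2)
move_l(opt(.03,0,.057),.08); sleep(.5)
s=get_state();print(s["finger_gap"],np.round(s["position"]-opt(.03,0,.057),4),np.round(s["contact_force"],2),s["clock"])
fr=snap("wrist","fw.png"); a=fr["img"]
for k in("cell_blue","beam_mid","pen_lens"):
    for r in tip_of("wrist",k)[:1]: q=w(fr,r["centre"],dict(cell_blue=.035).get(k,.06))-C0;print(k,r["score"],np.round([q@U,q@V],4))
sc=snap("scene")["img"]
for n in("cell_red","cell_yellow","cell_blue"):
    for r in tip_of("scene",n)[:2]:print(n,np.round(r["score"],2),r["centre"])
c=cv2.resize(sc[180:400,240:440],(400,440),interpolation=cv2.INTER_CUBIC)
cv2.imwrite("pics/fin.png",np.hstack([c,cv2.resize(a,(400,300)) if 0 else cv2.copyMakeBorder(cv2.resize(a,(400,300)),0,140,0,0,0)])[:,:,::-1])
E
```

```text
False
0.22781946623723734 [ 0.4 -0.9  2.1] [0.6192 0.289  0.0282] 24.5417
0.23025456856150833 [-0.7   0.34 -0.25] 26.5083
0.23201430320303423 [0. 0. 0.] [-0.07  0.97 -0.6 ] 30.7833
cell_blue 0.67 [0.0305 0.0005]
pen_lens 0.91 [-0.0144  0.0013]
cell_red 0.79 [280.5, 224.2]
cell_red 0.35 [363.2, 334.1]
cell_yellow 0.79 [302.2, 225.5]
cell_blue 0.6 [365.7, 312.1]
cell_blue 0.59 [271.3, 194.4]
```

View pics/fin.png

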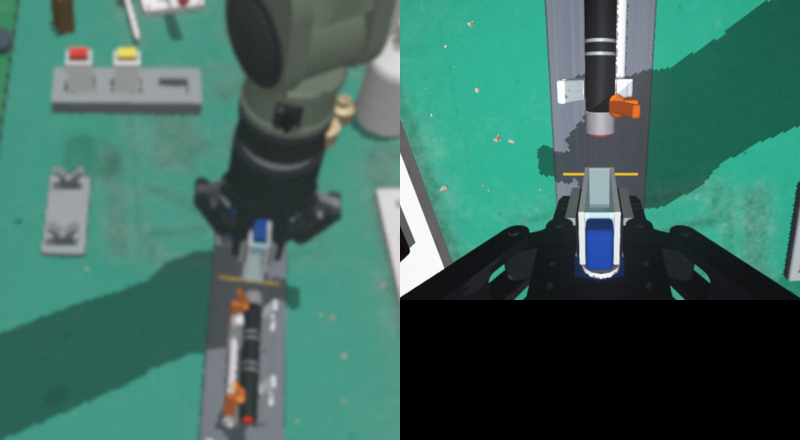

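The cell is upright in the fingers over the yellow line, in line with the pen lens. The red and yellow cells haven't moved and the pen is still under the jaw. Handing in.

```bash
python3 -c "
from h import *
sign_off()"
```

```text
the job is handed in; nothing more can be done
```

I handed the job in at about 31 s of the 54 s. The pen is released in the clip and the gripper is holding the blue-stoppered cell in the beam. `sign_off()` gives no verdict, so the results below come only from my own last checks.

- **Pen:** In the wrist pictures the orange noses are over the pen. The lens is at x of about -14.5 mm in the fixture frame. Two views put the pen sideways at -0.7 and +1.3 mm, so they differ by 2 mm but both are inside the 3 mm limit. I couldn't read the jaw angle; I judged it shut from the pictures and from the change in force as the pen went home.
- **Blue cell:** I gripped it at 35 N with the pads on its frosted faces. The wrist camera puts it 0.5 mm from midway, both along and across the beam. By the arm's pose, the beam should pass about 25 mm above the underside. The last picture shows it upright, square and clear of the pen, plate and receiver.
- **Other cells:** The red and yellow cells were found where they stood at the start.
- **Missed checks:** In the final wrist picture the network did not find `beam_mid`, so midway comes from the fixture frame I fitted to the plate's screws. It also gave a stray low-score "red cell" near the pen (0.35), which I ignored. The forces read about 1 N or less while holding.

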